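Seat a bottle stopper through the guard window of a stoppering press

TASK

Push the bottle carriage all the way in, so that the small amber bottle stands under the stoppering press; only then reach down through the window in the yellow guard, press the red lever all the way down (it stays down) and take the hand out again. Push and press with the fingers only, pick nothing up, never touch the guard with any part of the robot, and leave the other things on the bench standing where they are.

Things in the scene. Friction and masses are not known exactly. Their poses are not given: they have to be found in the camera images.
- guard: fixed guard: box with clear walls and 4 mm top plate (yellow around the window), top 175 mm above the bench; nothing of the press is higher. Window 80 mm (x) by 76 mm (y). Origin: window centre, on the plate's upper face; x to the press's far side, y to its left along the carriage rail, outward, z up. Walls at x = -80 and +130, y = -75 and +75 mm. The press moves and yaws with it.
- lever_pad (a point): centre of the upper face of the red round pad (34 mm diameter) at the free end of the press lever, below the middle of the window: 14 mm below the guard's upper face when the lever is up, about 39 mm below it when fully down. The pad moves down on an arc about a pivot 90 mm to the guard's +x.
- lever (a joint): angle of the press lever in rad: 0 up, 0.28 fully down at its stop; it starts nearly up. No spring: friction (about 5 N at the pad) keeps it where it is left. The press's ram moves down with it onto the bottle.
- carriage (a joint): travel of the bottle carriage in m: 0 fully out, 0.100 fully in at its stop, with the bottle under the ram; it starts mostly out. It slides to the guard's -y on a straight rail 35 mm to the guard's +x from its origin, stays where it is left, and needs about 3 N.
- push_tab (a point): middle of the top edge of the outer (+y of the guard) face of the blue push tab, the upright plate at the carriage's outer end: 50 mm along guard x, 8 mm thick, top 73 mm above the bench; rail and carriage floor under it reach 29 mm. Push it to the guard's -y. Fully in, this face is at guard y = 155 mm, x = 35 mm; outside the guard all the way.
- jar: bystander: loose white jar with blue cap, 44 mm diameter, 50 mm tall; origin at the centre of its underside
- stopper: bystander: loose glass stopper standing on the bench, 30 mm diameter, 32 mm tall; origin at the centre of its underside
- wash_bottle: bystander: loose white plastic bottle, 64 mm diameter, 170 mm tall; origin at the centre of its underside
- amber_bottle: bystander: loose large amber bottle with a paper label, 68 mm diameter, 150 mm tall; origin at the centre of its underside
- beaker: bystander: loose clear beaker, 72 mm diameter, 90 mm tall; origin at the centre of its underside
- dish: bystander: loose white ceramic bowl, 90 mm diameter, 50 mm tall; origin at the centre of its underside

How it is judged (in metres and radians):
On the way, in this order (a step that is already met when the one before it is completed fails the run):
1. the carriage is pushed fully in (to within 6 mm of its stop) with the lever still up (value of joint carriage above 0.094 m and value of joint lever below 0.1 rad), for 0.2 s.
2. the lever is pressed fully down (beyond 0.24 of 0.28 rad) by the fingers (value of joint carriage above 0.094 m and value of joint lever above 0.24 rad and contact force between the fingers and lever above 0.5 N), for 0.1 s.
At the end, for the whole second after the job is handed in: the carriage is within 6 mm of its inner stop, the lever is down and at rest beyond 0.24 rad (stop at 0.28), and no bystander is more than 20 mm from where it stood (value of joint carriage above 0.094 m and value of joint lever above 0.24 rad and velocity of joint lever below 0.05 rad/s and distance of each of jar, stopper, wash_bottle, amber_bottle, beaker, dish from where it was at the start of the episode below 0.02 m); the robot touches nothing.
It fails at once if the carriage or the lever is worked with the arm or the gripper body instead of the fingers (contact force between the arm and carriage above 1 N or contact force between the arm and lever above 1 N).
It fails at once if the robot touches the guard (more than 0.3 N) (contact force between any of the fingers, the arm and guard above 0.3 N).
It fails at once if the lever is pressed (beyond 0.12 rad) while the carriage is not fully in (value of joint lever above 0.12 rad and value of joint carriage below 0.094 m).
It fails at once if a bystander is lifted, carried, shoved by more than 20 mm or knocked over (distance of any of jar, stopper, wash_bottle, amber_bottle, beaker, dish from where it was at the start of the episode above 0.02 m or angle between any of jar, stopper, wash_bottle, amber_bottle, beaker, dish's own z axis and vertical above 0.4 rad).
It also fails if it takes over 51 s, if anything falls off the work surface, if the arm or the gripper's body presses on something with over 40 N, if the wrist force passes 120 N, or if a joint passes its speed limit or range.

ROBOT

A 6-joint arm with a two-finger parallel gripper is mounted at the origin on the work surface. World frame = base frame: x ahead of the robot, y to its left, z up, the work surface at z = 0. Lengths are in m, angles in degrees, forces in N, time in s.
With the tool pointing down it reaches from about 0.275 to 0.775 m from the base axis. Payload 14.6 kg.
Tool frame: the origin (TCP) lies on the centre line of the jaws, within the pads' length; the fingertips stand 22 mm ahead of it and the grasp point (between the pads) lies 3 mm ahead of it; z points along the fingers, y is the direction in which the jaws open and shut (so a half turn about z gives the same grasp; the last joint's range is limited). The gripper opens to 85 mm and grips with 20 to 120 N. Pads are 22 mm wide; open, the fingers measure 114 mm over their backs; the gripper's body (76 mm by 85 mm) begins 54 mm behind the grasp point. The pads swing forward as they close: fully open they stand 13 mm farther back than shut.
Start: joints at [59.284, 15.075, -2.767, 72.158, 0, 81.102], TCP at [0.195, 0.487, 0.253] pointing down, gripper open.
Joint ranges: [-151.79, 151.79], [-50.71, 97.33], [-67.44, 78.34], [-121.81, 120.89], [-77.56, 73.72], [-180, 180]. Speed limits (degrees/s): [108.29, 108.29, 147.25, 159.86, 180, 180].

INTERFACE

Orientations are given as a 3x3 rotation matrix whose columns are the frame's x, y, z axes.
In Python, from bench import env gives the robot as it stands. The module is installed in compiled form; this text tells all that it offers.
- The arm moves only by the tool step_arm, never from a script. Its argument "series" is a list of rows, each an object of numbers: "x", "y", "z": the shift along the tool's x, y, z in mm; "yaw": the turn about the tool's z in degrees; "grip": the finger opening in mm, from 0 to 85.4. In form: [{"x": .., "y": .., "z": .., "yaw": .., "grip": ..}, ...]. A call has 1 to 10 rows; each row is the pose to reach, as a shift and turn from the pose commanded when the call began, along the tool's axes at that moment; what a row does not reach only later rows make up. A row lasts 1/8 s, in which the tool goes at most 62.5 mm and 10.7 degrees, less where a joint would pass 70% of its speed; a pose out of reach is approached as far as the arm can. A call with a gripper value outside its range is refused whole. The fingers move at their own pace and stop on an object; "squeeze" is the grip in N (left out, the last holds). Time passes only in rows, so rows that repeat a pose let the fingers close. It gives the time, the measured TCP pose, the force and the opening at its end, in the units of the state.
- env.get_obs(): the state, without advancing time (a new reading comes with each control period).
- env.snapshot(name): name is "scene" or "top" or "wrist"; returns a dict with "frame" (400x640x3 uint8, blue, green, red), "range_z" (400x640 float32, m along the optical axis (not along the pixel's ray), 0 where there is no reading), "intrinsics" (3x3 intrinsics, pixels), "k1" (the pictures are not rectified: a ray, as slopes to the right and down, at radius r is drawn at 1 + k1 r^2 times it, then the intrinsics apply), "rvec" (rotation vector, rad) and "tvec" (3), from world to camera coordinates, as OpenCV has them; the wrist camera has in their place "mount" (4x4, takes a point from camera to tool coordinates, whose origin is the TCP and whose axes are the flange's). Camera axes: x right, y down, z forward; pixel columns grow to the right and rows downward; lengths in m; the calibration is good to about 2 mm. A picture is of the moment at which its call begins: read the wrist's pose just before it.
- env.close_job(): hands the job in, once; it reports no verdict.
The state is a dict: "time_s": time; "joint_pos": joint angles; "joint_velocities": joint speeds; "tau": joint torques, N m; "tcp_pos": TCP position; "orientation": TCP orientation; "contact_force": force on the tool from outside, world axes, zero at the start; "torque": the same for the moment, N m; "opening": opening from 0.0 (shut) to 1.0 (fully open).
Only numpy, scipy, OpenCV 4.12 (cv2) and the standard library are available. Lean on these libraries where they do the work, as an engineer would, in place of code of your own. Each camera call takes 0.05 s, during which the arm holds its last target. There are 200 camera calls.

## Working session

There is one attempt and no reset: what is moved stays moved. The work goes in short steps, Python scripts to look and compute and a tool call to move; the robot and the scene stay as the last step left them, time stands still between calls to the robot, and variables do not carry over. Pictures are saved under pics/ and viewed, about 8 in all and at most 12, crops included, and the job is handed in when it is done.

Besides the shell and the picture viewer there is one more tool, called after "Request:" as name([rows], argument=value, ...), one row to a line, values as JSON. step_arm: Moves the arm, as the interface text tells. Its arguments: {"type":"object","properties":{"series":{"type":"array","items":{"type":"object","properties":{"x":{"type":"number"},"y":{"type":"number"},"z":{"type":"number"},"yaw":{"type":"number"},"grip":{"type":"number"}}}},"squeeze":{"type":"number"}},"required":["series"]}

```bash
mkdir -p pics
cat > h.py <<'E'
import numpy as np, cv2
from bench import env
def snap(n):
    o=env.get_obs(); s=env.snapshot(n); s['obs']=o
    if 'rvec' in s and s['rvec'] is not None:
        R=cv2.Rodrigues(np.array(s['rvec'],float))[0]; t=np.array(s['tvec'],float).ravel()
        s['Rwc']=R.T; s['c']=-R.T@t
    else:
        M=np.array(s['mount']); Rt=np.array(o['orientation']).reshape(3,3); p=np.array(o['tcp_pos'])
        s['Rwc']=Rt@M[:3,:3]; s['c']=Rt@M[:3,3]+p
    return s
def rays(s,uv):
    uv=np.array(uv,float).reshape(-1,1,2)
    d=np.array([s['k1'],0,0,0,0],float)
    n=cv2.undistortPoints(uv,np.array(s['intrinsics']),d).reshape(-1,2)
    return np.c_[n,np.ones(len(n))]
def onplane(s,uv,z):
    d=rays(s,uv)@s['Rwc'].T
    return s['c']+d*((z-s['c'][2])/d[:,2])[:,None]
def depthpt(s,uv):
    uv=np.array(uv).reshape(-1,2); z=s['range_z'][uv[:,1].astype(int),uv[:,0].astype(int)]
    return s['c']+(rays(s,uv)*z[:,None])@s['Rwc'].T
E
python3 - <<'E'
from h import *
for n in ("top","scene"):
    s=snap(n); cv2.imwrite(f'pics/{n}0.png',s['frame']); print(n,s['c'],s['k1'],s['intrinsics'])
print(s['obs'])
E
```

```text
top [ 0.33570541 -0.00919685  1.14090085] -0.02590838068963824 [[365.31947224   0.         322.31076213]
 [  0.         365.31947224 193.09189428]
 [  0.           0.           1.        ]]
scene [1.14247268 0.43850898 1.1612714 ] -0.07939555765731883 [[471.9958733    0.         316.55324839]
 [  0.         471.9958733  206.52903251]
 [  0.           0.           1.        ]]
{'time_s': 0.05, 'joint_pos': array([ 5.92841900e+01,  1.51004608e+01, -2.80272810e+00,  7.21576650e+01,
        2.70099962e-03,  8.11029827e+01]), 'joint_velocities': array([ 0.01961528,  0.0165255 ,  0.05274993, -0.00877099, -0.00199733,
        0.0082527 ]), 'tau': array([ 4.57833739e-03, -6.39241862e+01,  3.85483646e+01,  9.88884276e-03,
       -1.17237314e-04,  3.84137616e-05]), 'tcp_pos': array([0.19499176, 0.48719405, 0.25281699]), 'orientation': array([[-9.28363899e-01,  3.71672074e-01, -5.83027801e-04],
       [ 3.71672471e-01,  9.28363498e-01, -8.89020994e-04],
       [ 2.10837453e-04, -1.04203038e-03, -9.99999435e-01]]), 'contact_force': array([ 0.67254154,  0.61576621, -0.34797173]), 'torque': array([-0.02767587, -0.05483826,  0.02148624]), 'opening': 1.003587354844939}
```

View pics/top0.png

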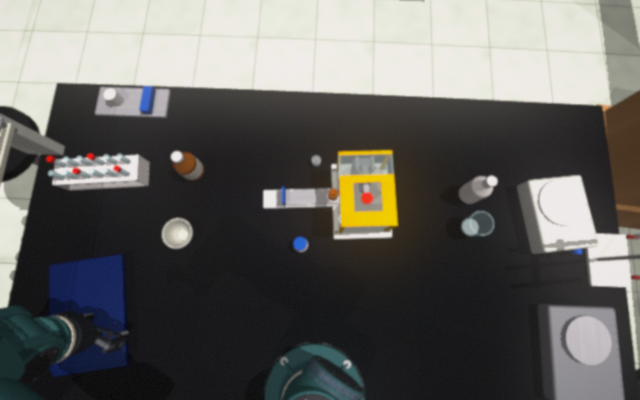

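View pics/scene0.png

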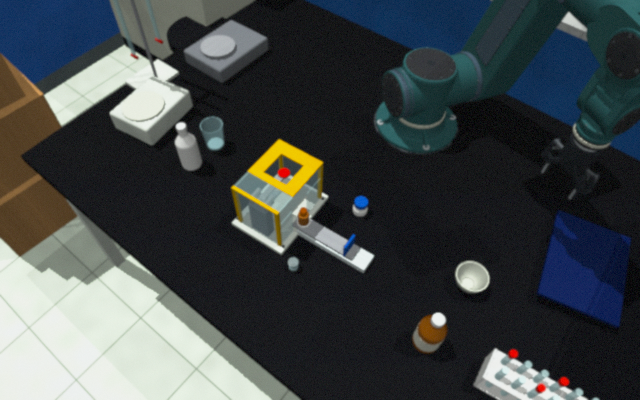

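The top view shows the yellow guard at about (367,190) with its window and the red pad at (367,198). The rail runs left to u≈263, and the blue tab is at (283,196). The jar is at (301,244), the stopper at (316,160) and the bowl at (177,234). The scene view agrees, with guard +x pointing away from the robot and +y along world +y.

Run:
```python
from h import *
for n,off in (("top",(250,130,420,260)),("scene",(220,130,390,280))):
    s=snap(n); f=s['frame']; hsv=cv2.cvtColor(f,cv2.COLOR_BGR2HSV)
    x0,y0,x1,y1=off; roi=np.zeros(f.shape[:2],np.uint8); roi[y0:y1,x0:x1]=255
    y=cv2.inRange(hsv,(18,150,90),(35,255,255))&roi
    cs,h=cv2.findContours(y,cv2.RETR_CCOMP,cv2.CHAIN_APPROX_NONE)
    for c,hh in zip(cs,h[0]):
        if cv2.contourArea(c)>60:
            r=cv2.minAreaRect(c); b=cv2.boxPoints(r); w=onplane(s,b,.175)
            print(n,'hole' if hh[3]>=0 else 'outer',cv2.contourArea(c),np.round(b).tolist(),'\n',np.round(w[:,:2],4).tolist(),w.mean(0).round(4), np.linalg.norm(np.diff(w[:3],axis=0),axis=1))
    for nm,lo,hi,z in (('blue',(105,120,60),(130,255,255),.073),('red',(0,150,100),(8,255,255),.161)):
        m=cv2.inRange(hsv,lo,hi)&roi
        cs,_=cv2.findContours(m,cv2.RETR_EXTERNAL,cv2.CHAIN_APPROX_NONE)
        for c in cs:
            if cv2.contourArea(c)>12:
                b=cv2.boxPoints(cv2.minAreaRect(c)); w=onplane(s,b,z)
                print(n,nm,cv2.contourArea(c),np.round(b).tolist(),w[:,:2].round(4).tolist(),w.mean(0).round(4))
    cv2.imwrite(f'pics/{n}1.png',cv2.resize(f[y0:y1,x0:x1],None,fx=4,fy=4,interpolation=cv2.INTER_CUBIC))
```

```text
top outer 2842.0 [[339.0, 175.0], [397.0, 174.0], [398.0, 230.0], [340.0, 231.0]] 
 [[0.6062, -0.0439], [0.6176, -0.2038], [0.4639, -0.2075], [0.4532, -0.0529]] [ 0.5352 -0.127   0.175 ] [0.16033834 0.15376491]
top hole 853.5 [[352.0, 182.0], [381.0, 180.0], [383.0, 211.0], [353.0, 213.0]] 
 [[0.5882, -0.0797], [0.5966, -0.1615], [0.5121, -0.1668], [0.504, -0.0866]] [ 0.5502 -0.1237  0.175 ] [0.08222561 0.08464854]
top outer 226.5 [[337.0, 149.0], [393.0, 149.0], [393.0, 154.0], [337.0, 154.0]] 
 [[0.6817, -0.0368], [0.6889, -0.193], [0.6742, -0.193], [0.6671, -0.0373]] [ 0.678 -0.115  0.175] [0.1563969  0.01469069]
top blue 150.0 [[292.0, 236.0], [306.0, 236.0], [306.0, 249.0], [292.0, 249.0]] [[0.4447, 0.082], [0.4465, 0.0412], [0.4089, 0.0392], [0.4071, 0.0797]] [0.4268 0.0605 0.073 ]
top blue 34.0 [[281.0, 186.0], [284.0, 186.0], [284.0, 202.0], [281.0, 202.0]] [[0.5933, 0.1246], [0.5937, 0.1155], [0.5447, 0.1122], [0.5443, 0.1211]] [0.569  0.1184 0.073 ]
top red 89.0 [[361.0, 193.0], [372.0, 193.0], [372.0, 203.0], [361.0, 203.0]] [[0.5622, -0.1077], [0.5635, -0.138], [0.5355, -
[... 518 characters left out ...]
0.0], [303.0, 167.0], [282.0, 188.0]] 
 [[0.5895, -0.1572], [0.4945, -0.162], [0.5131, -0.0842], [0.6048, -0.0822]] [ 0.5505 -0.1214  0.175 ] [0.0950349  0.07997262]
scene blue 94.5 [[340.0, 253.0], [352.0, 232.0], [357.0, 235.0], [346.0, 256.0]] [[0.6142, 0.1226], [0.543, 0.1089], [0.5416, 0.1265], [0.6125, 0.1397]] [0.5778 0.1245 0.073 ]
scene blue 151.5 [[351.0, 201.0], [361.0, 192.0], [371.0, 202.0], [361.0, 211.0]] [[0.4597, 0.0467], [0.4152, 0.0484], [0.4264, 0.091], [0.4702, 0.0887]] [0.4429 0.0687 0.073 ]
scene red 84.0 [[276.0, 172.0], [284.0, 165.0], [291.0, 172.0], [284.0, 180.0]] [[0.5638, -0.1379], [0.5308, -0.1392], [0.5383, -0.106], [0.5708, -0.1051]] [ 0.5509 -0.122   0.161 ]
```

View pics/top1.png

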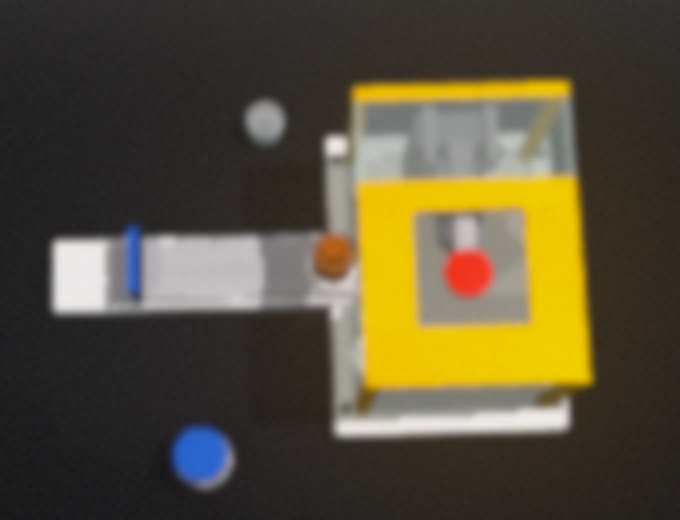

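Request:
step_arm([
  {"x": -45,"y": -13,"z": 0,"yaw": -3,"grip": 0},
  {"x": -90,"y": -26,"z": 0,"yaw": -6,"grip": 0},
  {"x": -140,"y": -39,"z": 0,"yaw": -9,"grip": 0},
  {"x": -190,"y": -52,"z": 0,"yaw": -12,"grip": 0},
  {"x": -240,"y": -66,"z": 0,"yaw": -15,"grip": 0},
  {"x": -290,"y": -80,"z": 0,"yaw": -18,"grip": 0},
  {"x": -340,"y": -95,"z": 0,"yaw": -21,"grip": 0},
  {"x": -390,"y": -110,"z": 0,"yaw": -24,"grip": 0},
  {"x": -430,"y": -121,"z": 0,"yaw": -26,"grip": 0},
  {"x": -452,"y": -128,"z": 0,"yaw": -26,"grip": 0},
])

```text
time_s: 1.45
tcp_pos: [0.5684, 0.1992, 0.2528]
orientation: [[-0.997, -0.072, -0.001], [-0.072, 0.997, -0.0], [0.001, -0.0, -1.0]]
contact_force: [0.2, 0.0, 0.4]
opening: 0.001
```

Run:
```python
from h import *
s=snap('wrist'); o=s['obs']
print(o['time_s'],o['tcp_pos'],o['orientation'].round(3),o['joint_pos'].round(1),np.array(s['mount']).round(3),s['intrinsics'],s['c'])
cv2.imwrite('pics/w0.png',s['frame'])
t=snap('top')
# heights: bystanders by depth
for n,uv,z in (('jar',(301,244),.05),('stopper',(316,160),.032),('dish',(177,234),.05),('amber',(178,157),.15),('wash',(491,182),.17),('beaker',(478,222),.09)): print(n,onplane(t,uv,z)[0].round(3))
```

```text
1.45 [0.56841491 0.19924011 0.2528041 ] [[-0.997 -0.072 -0.001]
 [-0.072  0.997 -0.   ]
 [ 0.001 -0.    -1.   ]] [11.6 22.9  8.9 76.1 -0.   7.5] [[-0.001 -0.951 -0.309  0.079]
 [ 1.    -0.    -0.    -0.   ]
 [ 0.    -0.309  0.951 -0.121]
 [ 0.     0.     0.     1.   ]] [[351.46482233   0.         322.97120866]
 [  0.         351.46482233 200.08344128]
 [  0.           0.           1.        ]] [0.48944506 0.19310557 0.37384559]
jar [0.425 0.056 0.05 ]
stopper [0.693 0.025 0.032]
dish [0.437 0.429 0.05 ]
amber [0.647 0.415 0.15 ]
wash [ 0.607 -0.465  0.17 ]
beaker [ 0.507 -0.458  0.09 ]
```

View pics/w0.png

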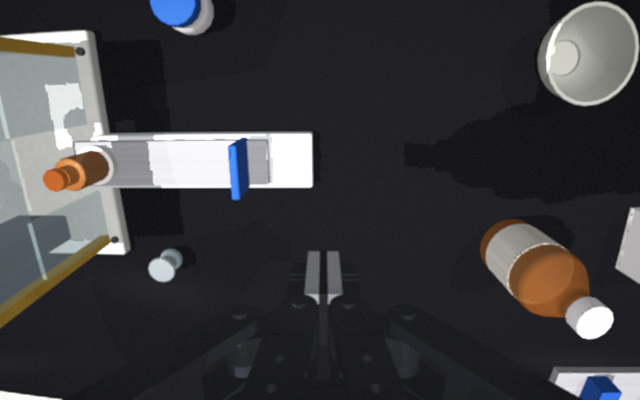

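Wrist view: the rail spans (75–313, 132–188) and the tab is at (231–247, 139–199), with its outer face visible on the right. The carriage bottle is at (80,170), the stopper at (165,265), the jar at (180,10) and the large amber bottle at (540,270). Next I measure the tab and the rail yaw.

Run:
```python
from h import *
s=snap('wrist'); f=s['frame']; hsv=cv2.cvtColor(f,cv2.COLOR_BGR2HSV)
m=cv2.inRange(hsv,(105,120,50),(130,255,255)); m[:, :215]=0; m[:,265:]=0; m[:120]=0; m[215:]=0
ys,xs=np.nonzero(m); print('bbox',xs.min(),xs.max(),ys.min(),ys.max(),len(xs))
L=[(xs[ys==y].min(),y) for y in range(ys.min()+3,ys.max()-2)]
w=onplane(s,L,.073); p=np.polyfit(w[:,0],w[:,1],1); print('inner top edge slope deg',np.degrees(np.arctan(p[0])),'y at .57',np.polyval(p,.57),w[0],w[-1])
P=depthpt(s,np.c_[xs,ys]); print('heights',np.percentile(P[:,2],[1,50,90,99]))
T=P[P[:,2]>.066]; print('top pts',T.min(0),T.max(0),T.mean(0),len(T))
# rail edges: white vs black
g=f.max(2)
up=[];lo=[]
for x in range(170,228,3):
    c=np.nonzero(g[110:215,x]>110)[0]+110; up.append((x,c.min())); lo.append((x,c.max()))
for x in range(255,308,3):
    c=np.nonzero(g[110:215,x]>110)[0]+110; up.append((x,c.min())); lo.append((x,c.max()))
for e in (up,lo):
    w=onplane(s,e,.02); p=np.polyfit(w[:,1],w[:,0],1); q=w[:,0]-np.polyval(p,w[:,1]); print('edge yaw deg',-np.degrees(np.arctan(p[0])),'x at y=.12',np.polyval(p,.12),q.std())
```

```text
bbox 228 248 139 200 994
inner top edge slope deg 0.23025541933965082 y at .57 0.11652179648705395 [0.53969779 0.12188391 0.073     ] [0.58971742 0.11624434 0.073     ]
heights [0.00068912 0.06909208 0.07333479 0.07413341]
top pts [0.48934208 0.11450599 0.06604396] [0.59290161 0.19336151 0.37373719] [0.56678427 0.12050819 0.0731906 ] 548
edge yaw deg 4.269277778161097 x at y=.12 0.5381891098591066 0.00020004337077142147
edge yaw deg 4.357002403674822 x at y=.12 0.5959237518508865 0.0003318593522640075
```

Request:
step_arm([
  {"x": 7,"y": -15,"z": 45,"grip": 0},
  {"x": 7,"y": -28,"z": 95,"grip": 0},
  {"x": 7,"y": -30,"z": 145,"grip": 0},
  {"x": 7,"y": -30,"z": 175,"grip": 0},
  {"x": 7,"y": -30,"z": 186,"grip": 0},
  {"x": 7,"y": -40,"z": 186,"grip": 0},
  {"x": 7,"y": -50,"z": 186,"grip": 0},
  {"x": 7,"y": -58,"z": 186,"grip": 0},
  {"x": 7,"y": -66,"z": 186,"grip": 0},
  {"x": 7,"y": -74,"z": 186,"grip": 0},
])

```text
validation failed for argument at $.se...
```

Request:
step_arm([
  {"x": 7,"y": -15,"z": 45,"yaw": 0,"grip": 0},
  {"x": 7,"y": -28,"z": 95,"yaw": 0,"grip": 0},
  {"x": 7,"y": -30,"z": 145,"yaw": 0,"grip": 0},
  {"x": 7,"y": -30,"z": 175,"yaw": 0,"grip": 0},
  {"x": 7,"y": -30,"z": 186,"yaw": 0,"grip": 0},
  {"x": 7,"y": -40,"z": 186,"yaw": 0,"grip": 0},
  {"x": 7,"y": -50,"z": 186,"yaw": 0,"grip": 0},
  {"x": 7,"y": -58,"z": 186,"yaw": 0,"grip": 0},
  {"x": 7,"y": -66,"z": 186,"yaw": 0,"grip": 0},
  {"x": 7,"y": -74,"z": 186,"yaw": 0,"grip": 0},
])

```text
time_s: 2.85
tcp_pos: [0.566, 0.1259, 0.0677]
orientation: [[-0.997, -0.073, 0.001], [-0.073, 0.997, 0.001], [-0.001, 0.001, -1.0]]
contact_force: [0.8, 3.5, 2.4]
opening: 0.002
```

Request:
step_arm([
  {"x": 0,"y": -8,"z": 0,"yaw": 0,"grip": 0},
  {"x": 0,"y": -16,"z": 0,"yaw": 0,"grip": 0},
  {"x": 0,"y": -24,"z": 0,"yaw": 0,"grip": 0},
  {"x": 0,"y": -32,"z": 0,"yaw": 0,"grip": 0},
  {"x": 0,"y": -40,"z": 0,"yaw": 0,"grip": 0},
  {"x": 0,"y": -48,"z": 0,"yaw": 0,"grip": 0},
  {"x": 0,"y": -56,"z": 0,"yaw": 0,"grip": 0},
  {"x": 0,"y": -62,"z": 0,"yaw": 0,"grip": 0},
  {"x": 0,"y": -67,"z": 0,"yaw": 0,"grip": 0},
  {"x": 0,"y": -71,"z": 0,"yaw": 0,"grip": 0},
])

```text
time_s: 4.1
tcp_pos: [0.5708, 0.0552, 0.0672]
orientation: [[-0.997, -0.073, -0.0], [-0.073, 0.997, 0.0], [0.0, 0.0, -1.0]]
contact_force: [1.4, 2.8, 1.3]
opening: -0.003
```

Request:
step_arm([
  {"x": 0,"y": -2,"z": 0,"yaw": 0,"grip": 0},
  {"x": 0,"y": -4,"z": 0,"yaw": 0,"grip": 0},
  {"x": 0,"y": -5,"z": 0,"yaw": 0,"grip": 0},
  {"x": 0,"y": -6,"z": 0,"yaw": 0,"grip": 0},
])

```text
time_s: 4.6
tcp_pos: [0.5711, 0.0495, 0.0672]
orientation: [[-0.997, -0.073, -0.0], [-0.073, 0.997, -0.0], [0.0, 0.0, -1.0]]
contact_force: [1.2, 2.3, 0.6]
opening: 0.002
```

Request:
step_arm([
  {"x": 0,"y": -1,"z": 0,"yaw": 0,"grip": 0},
  {"x": 0,"y": -2,"z": 0,"yaw": 0,"grip": 0},
  {"x": 0,"y": -3,"z": 0,"yaw": 0,"grip": 0},
])

```text
time_s: 4.97
tcp_pos: [0.5712, 0.0484, 0.0673]
orientation: [[-0.997, -0.074, -0.0], [-0.074, 0.997, 0.005], [-0.0, 0.005, -1.0]]
contact_force: [0.4, 22.9, 4.1]
opening: -0.001
```

Request:
step_arm([
  {"x": 0,"y": -1,"z": 0,"yaw": 0,"grip": 0},
  {"x": 0,"y": -2,"z": 0,"yaw": 0,"grip": 0},
])

```text
time_s: 5.22
tcp_pos: [0.5712, 0.0482, 0.0673]
orientation: [[-0.997, -0.076, -0.0], [-0.076, 0.997, 0.008], [-0.001, 0.008, -1.0]]
contact_force: [-0.3, 36.8, 4.6]
opening: -0.0
```

Request:
step_arm([
  {"x": 0,"y": 20,"z": 0,"yaw": 0,"grip": 0},
  {"x": 0,"y": 35,"z": -10,"yaw": 0,"grip": 0},
  {"x": 0,"y": 35,"z": -60,"yaw": 0,"grip": 0},
  {"x": 0,"y": 35,"z": -115,"yaw": 0,"grip": 0},
  {"x": 0,"y": 35,"z": -170,"yaw": 0,"grip": 0},
  {"x": 0,"y": 35,"z": -215,"yaw": 0,"grip": 0},
  {"x": -5,"y": -10,"z": -215,"yaw": 0,"grip": 0},
  {"x": -10,"y": -60,"z": -215,"yaw": 0,"grip": 0},
  {"x": -15,"y": -115,"z": -215,"yaw": 0,"grip": 0},
  {"x": -20,"y": -165,"z": -215,"yaw": 0,"grip": 0},
])

```text
time_s: 6.48
tcp_pos: [0.6034, -0.1202, 0.283]
orientation: [[-0.997, -0.073, 0.0], [-0.073, 0.997, -0.001], [-0.0, -0.001, -1.0]]
contact_force: [1.9, 0.4, 1.0]
opening: -0.002
```

Run:
```python
from h import *
s=snap('wrist'); f=s['frame']; o=s['obs']; print(o['time_s'],o['tcp_pos'],o['orientation'].round(3).tolist(),o['contact_force'])
cv2.imwrite('pics/w1.png',f); hsv=cv2.cvtColor(f,cv2.COLOR_BGR2HSV)
y=cv2.inRange(hsv,(18,150,70),(35,255,255))
cs,h=cv2.findContours(y,cv2.RETR_CCOMP,cv2.CHAIN_APPROX_NONE)
for c,hh in zip(cs,h[0]):
    if cv2.contourArea(c)>300:
        b=cv2.boxPoints(cv2.minAreaRect(c)); w=onplane(s,b,.175); print('hole' if hh[3]>=0 else 'out',cv2.contourArea(c),b.round().tolist(),w[:,:2].round(4).tolist(),w.mean(0).round(4))
m=cv2.inRange(hsv,(0,150,80),(6,255,255)); cs,_=cv2.findContours(m,0,1)
for c in cs:
    if cv2.contourArea(c)>200:
        (u,v),r=cv2.minEnclosingCircle(c); print('red',u,v,r,onplane(s,(u,v),.161),onplane(s,(u+r,v),.161), 'depth',depthpt(s,(u,v)))
t=snap('top')['frame']; cv2.imwrite('pics/t2.png',cv2.resize(t[130:260,250:420],None,fx=4,fy=4))
```

```text
6.475 [ 0.6033994  -0.12015631  0.28299199] [[-0.997, -0.073, 0.0], [-0.073, 0.997, -0.001], [-0.0, -0.001, -1.0]] [1.92100426 0.36903361 1.012049  ]
out 717.0 [[359.0, 291.0], [426.0, 291.0], [426.0, 303.0], [359.0, 303.0]] [[0.6684, -0.089], [0.6651, -0.0383], [0.6756, -0.0365], [0.679, -0.0878]] [ 0.672  -0.0629  0.175 ]
out 634.0 [[226.0, 291.0], [287.0, 291.0], [287.0, 302.0], [226.0, 302.0]] [[0.6761, -0.1891], [0.6724, -0.143], [0.6821, -0.1426], [0.6859, -0.1893]] [ 0.6791 -0.166   0.175 ]
out 51219.0 [[199.0, 0.0], [454.0, 0.0], [454.0, 218.0], [199.0, 218.0]] [[0.4796, -0.2035], [0.4686, -0.0527], [0.6052, -0.0284], [0.6182, -0.2071]] [ 0.5429 -0.1229  0.175 ]
hole 14947.0 [[264.0, 188.0], [264.0, 62.0], [389.0, 62.0], [389.0, 188.0]] [[0.593, -0.1617], [0.5124, -0.1637], [0.5068, -0.0872], [0.5868, -0.0771]] [ 0.5498 -0.1224  0.175 ]
red 326.117919921875 125.3299789428711 24.355751037597656 [[ 0.54962164 -0.1226094   0.161     ]] [[ 0.54839914 -0.10604482  0.161     ]] depth [[ 0.54958228 -0.12261519  0.16137853]]
```

View pics/w1.png

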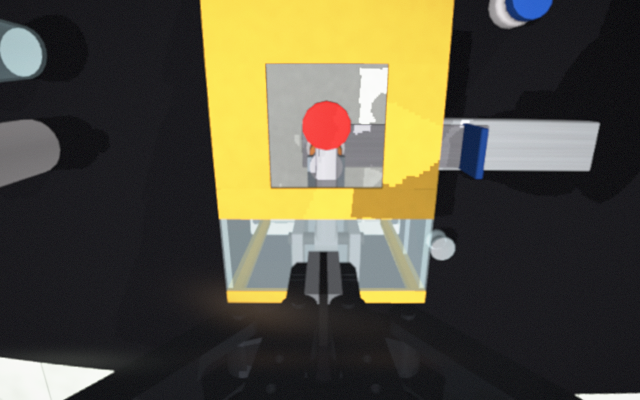

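The window centre (0.550,-0.122) and the pad (0.5496,-0.1226, z 0.161) agree with the first measurement. The carriage is in, with the tab at pixel (475,150). Next I move over the pad and go down.

Request:
step_arm([
  {"x": 20,"y": 1,"z": 0,"yaw": 0,"grip": 0},
  {"x": 42,"y": 2,"z": 0,"yaw": 0,"grip": 0},
  {"x": 54,"y": 2,"z": 0,"yaw": 0,"grip": 0},
  {"x": 54,"y": 2,"z": 10,"yaw": 0,"grip": 0},
  {"x": 54,"y": 2,"z": 35,"yaw": 0,"grip": 0},
  {"x": 54,"y": 2,"z": 60,"yaw": 0,"grip": 0},
  {"x": 54,"y": 2,"z": 75,"yaw": 0,"grip": 0},
])

```text
time_s: 7.45
tcp_pos: [0.5497, -0.1202, 0.2054]
orientation: [[-0.997, -0.073, -0.002], [-0.073, 0.997, 0.001], [0.001, 0.001, -1.0]]
contact_force: [0.4, 0.3, 0.9]
opening: 0.004
```

Request:
step_arm([
  {"x": 0,"y": -2,"z": 6,"yaw": 0,"grip": 0},
  {"x": 0,"y": -2,"z": 13,"yaw": 0,"grip": 0},
  {"x": 0,"y": -2,"z": 20,"yaw": 0,"grip": 0},
  {"x": 0,"y": -2,"z": 26,"yaw": 0,"grip": 0},
  {"x": 0,"y": -2,"z": 32,"yaw": 0,"grip": 0},
  {"x": 0,"y": -2,"z": 38,"yaw": 0,"grip": 0},
  {"x": 0,"y": -2,"z": 42,"yaw": 0,"grip": 0},
  {"x": 0,"y": -2,"z": 45,"yaw": 0,"grip": 0},
])

```text
time_s: 8.45
tcp_pos: [0.5493, -0.1226, 0.1621]
orientation: [[-0.997, -0.073, -0.001], [-0.073, 0.997, -0.0], [0.001, -0.0, -1.0]]
contact_force: [-5.5, -0.4, 3.8]
opening: -0.0
```

Request:
step_arm([
  {"x": 0,"y": 0,"z": 2,"yaw": 0,"grip": 0},
  {"x": 0,"y": 0,"z": 4,"yaw": 0,"grip": 0},
  {"x": 0,"y": 0,"z": 5,"yaw": 0,"grip": 0},
])

```text
time_s: 8.82
tcp_pos: [0.5496, -0.1227, 0.1586]
orientation: [[-0.997, -0.073, 0.001], [-0.073, 0.997, -0.001], [-0.001, -0.001, -1.0]]
contact_force: [-13.8, 1.1, 29.5]
opening: 0.002
```

Request:
step_arm([
  {"x": 0,"y": 0,"z": 1,"yaw": 0,"grip": 0},
  {"x": 0,"y": 0,"z": 1,"yaw": 0,"grip": 0},
])

```text
time_s: 9.07
tcp_pos: [0.5497, -0.1227, 0.1584]
orientation: [[-0.997, -0.073, 0.002], [-0.073, 0.997, -0.001], [-0.002, -0.001, -1.0]]
contact_force: [-15.2, 1.4, 32.3]
opening: 0.004
```

Request:
step_arm([
  {"x": 0,"y": 0,"z": -6,"yaw": 0,"grip": 0},
  {"x": 0,"y": 0,"z": -16,"yaw": 0,"grip": 0},
  {"x": 0,"y": 0,"z": -35,"yaw": 0,"grip": 0},
  {"x": 0,"y": 0,"z": -70,"yaw": 0,"grip": 0},
  {"x": 0,"y": 0,"z": -110,"yaw": 0,"grip": 0},
  {"x": 0,"y": 0,"z": -130,"yaw": 0,"grip": 0},
  {"x": -25,"y": 0,"z": -130,"yaw": 0,"grip": 0},
  {"x": -50,"y": 0,"z": -130,"yaw": 0,"grip": 0},
  {"x": -54,"y": 0,"z": -130,"yaw": 0,"grip": 0},
  {"x": -54,"y": 0,"z": -130,"yaw": 0,"grip": 0},
])

```text
time_s: 10.32
tcp_pos: [0.6034, -0.1186, 0.2862]
orientation: [[-0.997, -0.073, -0.0], [-0.073, 0.997, 0.0], [0.0, 0.0, -1.0]]
contact_force: [0.0, 0.3, -0.9]
opening: 0.001
```

Run:
```python
from h import *
s=snap('wrist'); f=s['frame']; o=s['obs']; print(o['time_s'],o['tcp_pos'],o['contact_force'])
cv2.imwrite('pics/w2.png',f); hsv=cv2.cvtColor(f,cv2.COLOR_BGR2HSV)
m=cv2.inRange(hsv,(0,150,80),(6,255,255)); cs,_=cv2.findContours(m,0,1)
for c in cs:
    if cv2.contourArea(c)>200:
        (u,v),r=cv2.minEnclosingCircle(c); print('red',u,v,r,'depth',depthpt(s,(u,v)))
m=cv2.inRange(hsv,(105,120,50),(130,255,255)); m[:80]=0; m[300:]=0; m[:,:400]=0
ys,xs=np.nonzero(m); P=depthpt(s,np.c_[xs,ys]); T=P[(P[:,2]>.069)&(P[:,2]<.08)]; R=np.array([[np.cos(.075),-np.sin(.075)],[np.sin(.075),np.cos(.075)]])
g=(T[:,:2]-[.5498,-.1225])@R; print('tab top guard xy',g.min(0),g.max(0))
t=snap('top'); 
for n,uv,z in (('jar',(301,244),.05),('stopper',(316,160),.032)): print(n,t['frame'][uv[1],uv[0]])
```

```text
10.325 [ 0.60341891 -0.11859504  0.28617384] [ 0.01328418  0.25443936 -0.85746341]
red 323.5 121.75640869140625 21.92190933227539 depth [[ 0.54997235 -0.12268141  0.13615315]]
tab top guard xy [0.01150607 0.14585214] [0.06006348 0.15373254]
jar [87 86 48]
stopper [152 153 151]
```

View pics/w2.png

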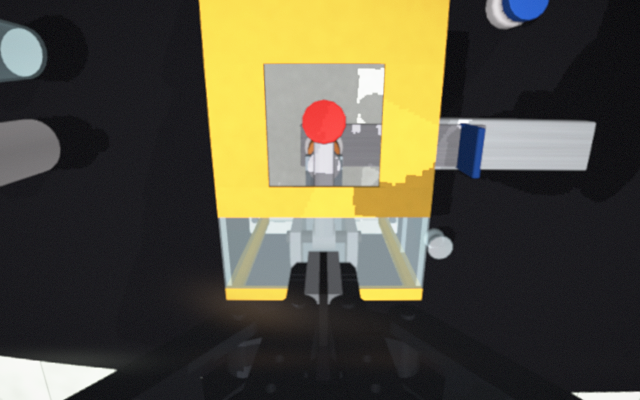

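The pad is now at z 0.136, which is 39 mm below the plate, so the lever is fully down. The tab face is at guard y≈154 mm, at its stop. The jar, stopper, beaker and wash bottle have not moved and the hand is clear.

```bash
python3 -c "
from bench import env
print(env.close_job())"
```

```text
the job is handed in; nothing more can be done
None
```

I pushed the carriage in with the closed fingers until it met its stop. I then pressed the lever down through the window to its stop, took the hand out and handed the job in at about 10.3 s. No verdict was reported.

- **Carriage:** the force rose to 37 N at the stop. The last check put the tab's outer face at guard y ≈ 154 mm, against 155 mm expected.
- **Lever:** the force rose to 32 N at the stop. The last check put the pad at z = 0.136 m, 39 mm below the guard's top, which is fully down.
- **Robot:** the hand is well above the guard, and the last contact force reading was under 1 N, which is the sensor's noise.
- **Bystanders:** the jar, stopper, wash bottle and beaker look unmoved in the wrist pictures from before and after the lever press. I did not measure their positions again. The dish and the large amber bottle were out of view in the last picture, and the hand only passed above them on the way in.
- **A check that failed:** I tried to confirm the jar by its pixel colour in the final top view. The pixel was not the blue of the cap, probably because the arm hid it, so I relied on the wrist picture.

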